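Load the right button in the button-sewing machine

TASK

Load the button-sewing machine: of the look-alike buttons on the green mat, take the one that fits the clamp now fitted in the machine, and slide it into the clamp from the front, past the two sprung rollers, until it lies flat and fully home. Feel for the stop and do not force the clamp, and do not knock over the tan cone of thread.

Things in the scene. Friction and masses are not known exactly. Their poses are not given: they have to be found in the camera images.
- button_a_centre (a point): centre (half-way up) of a round dark metal coat button, lying flat on the green mat at the start; 6 mm thick, 7 to 30 g, z = its axis. One of four look-alikes of 22, 26, 30 and 34 mm across; which is which is not told: see or measure it, for instance by closing the gripper on it. They lie at least 70 mm apart, among a bobbin and a thimble
- button_b_centre (a point): centre (half-way up) of a round dark metal coat button, lying flat on the green mat at the start; 6 mm thick, 7 to 30 g, z = its axis. One of four look-alikes of 22, 26, 30 and 34 mm across; which is which is not told: see or measure it, for instance by closing the gripper on it. They lie at least 70 mm apart, among a bobbin and a thimble
- button_c_centre (a point): centre (half-way up) of a round dark metal coat button, lying flat on the green mat at the start; 6 mm thick, 7 to 30 g, z = its axis. One of four look-alikes of 22, 26, 30 and 34 mm across; which is which is not told: see or measure it, for instance by closing the gripper on it. They lie at least 70 mm apart, among a bobbin and a thimble
- button_d_centre (a point): centre (half-way up) of a round dark metal coat button, lying flat on the green mat at the start; 6 mm thick, 7 to 30 g, z = its axis. One of four look-alikes of 22, 26, 30 and 34 mm across; which is which is not told: see or measure it, for instance by closing the gripper on it. They lie at least 70 mm apart, among a bobbin and a thimble
- clamp_26: fixed steel clamp for the 26 mm button, 11 mm high, a U in plan: x of its frame runs into the U, z up. Origin on the bed where the button's centre belongs. U 27.6 mm wide inside, back wall 13 mm beyond the origin (a button touching it is home), cover plate 8 mm up over x > 3 mm; jaws end 10 mm before the origin; in each jaw tip, at x = -7 mm, a sprung roller juts into the mouth
- clamp_30: fixed steel clamp for the 30 mm button, 11 mm high, a U in plan: x of its frame runs into the U, z up. Origin on the bed where the button's centre belongs. U 31.6 mm wide inside, back wall 15 mm beyond the origin (a button touching it is home), cover plate 8 mm up over x > 3 mm; jaws end 11 mm before the origin; in each jaw tip, at x = -8 mm, a sprung roller juts into the mouth
- clamp_34: fixed steel clamp for the 34 mm button, 11 mm high, a U in plan: x of its frame runs into the U, z up. Origin on the bed where the button's centre belongs. U 35.6 mm wide inside, back wall 17 mm beyond the origin (a button touching it is home), cover plate 8 mm up over x > 3 mm; jaws end 12 mm before the origin; in each jaw tip, at x = -9 mm, a sprung roller juts into the mouth
- machine: button-sewing machine; same origin and axes as fitted. The rollers in a clamp's jaw tips yield to the button's widest part at roughly 5 to 15 N, then let go and help it over the last 7 mm to the dead stop. Needle bar 75 mm behind the origin; the head hangs there from 150 mm up, its front 60 mm behind the origin (55 mm along the arm). Arm and pillar (0.3 m high) go to -y
- fitted (a point): point on the bed (z = 0) in front of the needle where the fitted clamp has its origin, 75 mm before the needle; -x = the machine's front, whence buttons are loaded, z up. Of three look-alike clamps one is fitted here, the others lie as spares on a small board 0.14 m or more to +y. The smooth bed is level with the table and clear for 80 mm before the clamp
- mat: pale green cutting mat 180 x 260 x 3 mm (x, y, z), fixed, on which the buttons lie, origin under its centre; its top is 3 mm above the table
- cone_b: standing cone of tan thread, 58 mm across at the foot, 110 mm high, 160 g, loose; origin under its centre, z = its axis

How it is judged:
By the outcome, as a careful person would: the job done as asked, in the order asked, and still so for the second after the job is handed in, with the robot touching nothing.
It also fails if it takes over 64 s, if anything falls off the work surface, if the arm or the gripper's body presses on something with over 40 N, if the wrist force passes 120 N, or if a joint passes its speed limit or range.

ROBOT

A 6-joint arm with a two-finger parallel gripper is mounted at the origin on the work surface. World frame = base frame: x ahead of the robot, y to its left, z up, the work surface at z = 0. Lengths are in m, angles in degrees, forces in N, time in s.
With the tool pointing down it reaches from about 0.35 to 0.775 m from the base axis. Payload 5.5 kg.
Tool frame: the origin (TCP) lies at the very end of the fingers, on their centre line; the grasp point (between the pads) lies 19 mm behind it; x points along the fingers, y is the direction in which the jaws open and shut, and the axes are right-handed (so a half turn about x gives the same grasp; the last joint's range is limited). The gripper opens to 85 mm and grips with 20 to 120 N. Pads are 22 mm wide; open, the fingers measure 114 mm over their backs; the gripper's body (76 mm by 85 mm) begins 54 mm behind the grasp point. The pads swing forward as they close: fully open they stand 13 mm farther back than shut.
Start: joints at [59.954, 17.945, 2.641, 74.691, 0, 82.002], TCP at [0.216, 0.533, 0.231] pointing down, gripper open.
Joint ranges: [-158.12, 158.12], [-49.38, 96.58], [-58.88, 72.47], [-126.05, 133.96], [-84.25, 85.87], [-180, 180]. Speed limits (degrees/s): [147.25, 147.25, 180, 180, 180, 180].

INTERFACE

Orientations are given as [roll, pitch, yaw] about the fixed x, y, z axes, in that order (R = Rz(yaw) Ry(pitch) Rx(roll)).
In Python, from cell import * gives the robot as it stands. The module is installed in compiled form; this text tells all that it offers.
- The arm moves only by the tool drive_tool, never from a script. Its argument "deltas" is one flat list of numbers, 7 for each row, row after row: the gripper command: -1 is fully open, 1 is shut, values between are in proportion, then the shift along the tool's x, y, z in m, then the turn, a rotation vector about the tool's x, y, z in degrees. A call has 1 to 20 rows; each row is the pose to reach, as a shift and turn from the pose measured when the call began, along the tool's axes at that moment; what a row does not reach only later rows make up. A row lasts 1/12 s, in which the tool goes at most 41.7 mm and 7.16 degrees, less where a joint would pass 70% of its speed; a pose out of reach is approached as far as the arm can. A call with a gripper value outside its range is refused whole. The fingers move at their own pace and stop on an object; the grip force is fixed at half the most. Time passes only in rows, so rows that repeat a pose let the fingers close. It gives the time, the measured TCP pose, the force and the opening at its end, in the units of the state.
- get_obs(): the state, without advancing time (a new reading comes with each control period).
- read_camera(name): name is "scene" or "top" or "wrist"; returns the picture (400x640x3 uint8, red, green, blue); there is no depth.
- calibration(name): a dict with "fov_y" (degrees; the focal length in pixels is half the picture's height over the tangent of half this angle, whatever the lens; pixels are square), "cx", "cy" (the principal point, pixels), "distortion" ([k1, k2, p1, p2, k3] as OpenCV has them; the pictures are not rectified), "origin" and "rotation" of the camera in the world. Camera axes: x right, y down, z forward; pixel columns grow to the right and rows downward; lengths in m; the calibration is good to about 2 mm. A picture is of the moment at which its call begins: read the wrist's pose just before it. calibration takes no time and is no camera call; for the wrist camera it gives the pose at the moment of the call.
- job_done(): hands the job in, once; it reports no verdict.
The state is a dict: "time_s": time; "q": joint angles; "qvel": joint speeds; "tau": joint torques, N m; "ee_pos": TCP position; "ee_rot": TCP orientation; "ft_force": force on the tool from outside, world axes, zero at the start; "torque": the same for the moment, N m; "finger_gap": opening from 0.0 (shut) to 1.0 (fully open).
Only numpy, scipy, OpenCV 4.12 (cv2) and the standard library are available. Lean on these libraries where they do the work, as an engineer would, in place of code of your own. Each camera call takes 0.05 s, during which the arm holds its last target. There are 200 camera calls.

## Working session

There is one attempt and no reset: what is moved stays moved. The work goes in short steps, Python scripts to look and compute and a tool call to move; the robot and the scene stay as the last step left them, time stands still between calls to the robot, and variables do not carry over. Pictures are saved under pics/ and viewed, about 8 in all and at most 12, crops included, and the job is handed in when it is done.

Besides the shell and the picture viewer there is one more tool, called after "Call:" by a JSON object that holds its "fn" and its "kwargs", one argument or row to a line. drive_tool: Moves the arm, as the interface text tells. Its arguments: {"type":"object","properties":{"deltas":{"type":"array","items":{"type":"number"}}},"required":["deltas"]}

```bash
mkdir -p pics; cat > h.py <<'E'
from cell import *
import numpy as np, cv2
def K(c):
    f=200/np.tan(np.radians(c["fov_y"]/2)); return np.array([[f,0,c["cx"]],[0,f,c["cy"]],[0,0,1.]])
def px2w(c,uv,z):
    p=cv2.undistortPoints(np.array(uv,float).reshape(-1,1,2),K(c),np.array(c["distortion"],float)).reshape(-1,2)
    d=np.c_[p,np.ones(len(p))]@np.array(c["rotation"]).T; o=np.array(c["origin"])
    return o+d*((z-o[2])/d[:,2])[:,None]
def w2px(c,P):
    R=np.array(c["rotation"]);P=(np.array(P,float).reshape(-1,3)-c["origin"])@R
    return cv2.projectPoints(P,np.zeros(3),np.zeros(3),K(c),np.array(c["distortion"],float))[0].reshape(-1,2)
def snap(n,f):
    c=calibration(n);im=read_camera(n);cv2.imwrite("pics/"+f,im[:,:,::-1]);return c,im
E
python3 - <<'E'
from h import *
for n in("top","scene"):
    c,im=snap(n,n+"0.png");print(n,c)
print(get_obs())
E
```

```text
top {'fov_y': 55.063703343348415, 'cx': 315.43509285618507, 'cy': 198.25179963966406, 'distortion': array([-0.01925619,  0.        ,  0.        ,  0.        ,  0.        ]), 'origin': array([0.39358351, 0.05214826, 0.8380151 ]), 'rotation': array([-170.45806036,   -2.81675119,  -88.85485105])}
scene {'fov_y': 54.831047895204414, 'cx': 315.7806104266151, 'cy': 195.1777318747058, 'distortion': array([-0.0472638,  0.       ,  0.       ,  0.       ,  0.       ]), 'origin': array([1.163742  , 0.39682276, 0.66889702]), 'rotation': array([-130.48535191,   -1.03877465,  121.99175872])}
{'time_s': 0.1, 'q': array([5.99549003e+01, 1.79864516e+01, 2.58424271e+00, 7.46899251e+01,
       6.79318237e-04, 8.20009895e+01]), 'qvel': array([-0.03564226, -0.09941781,  0.06856716,  0.01838269,  0.02178769,
        0.08956737]), 'tau': array([ 2.90639786e-03, -4.81726170e+01,  2.99243259e+01,  1.27918032e-02,
       -1.19073161e-04, -2.09666149e-05]), 'ee_pos': array([0.21561419, 0.53256609, 0.23050393]), 'ee_rot': array([ -98.42145315,   89.90786351, -120.46754292]), 'ft_force': array([-0.15592877, -0.03062514,  0.08691814]), 'torque': array([ 0.02470825, -0.01728158,  0.03102088]), 'finger_gap': 1.0040542133525518}
```

```bash
cat >> h.py <<'E'
from scipy.spatial.transform import Rotation as Ro
_cal=calibration
def calibration(n):
    c=dict(_cal(n)); c["rotation"]=Ro.from_euler("xyz",c["rotation"],degrees=True).as_matrix(); return c
E
```

```text
(no output)
```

View pics/top0.png

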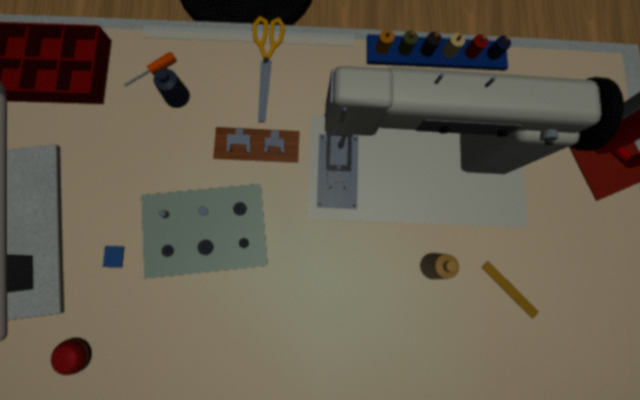

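View pics/scene0.png

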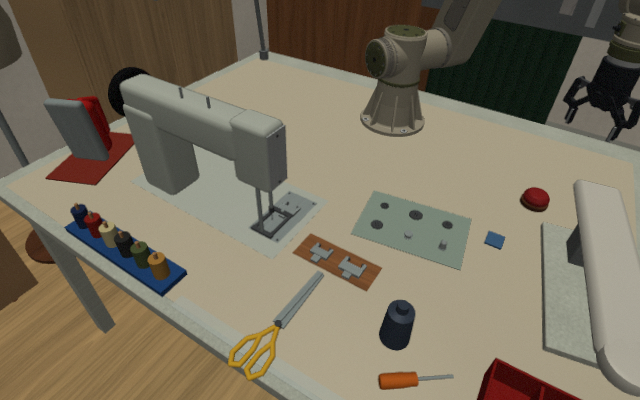

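```bash
python3 - <<'E'
from h import *
c=calibration("top");im=np.mean([read_camera("top").astype(float) for _ in range(4)],0)
im=np.clip(255*(im/170)**.6,0,255).astype(np.uint8)
cr=cv2.resize(im[110:285,135:375],None,fx=3.3,fy=3.3,interpolation=cv2.INTER_CUBIC);cv2.imwrite("pics/t1.png",cr[:,:,::-1])
g=cv2.cvtColor(im,cv2.COLOR_RGB2GRAY)
m=(g[185:278,142:268]<95).astype(np.uint8)
n,l,s,ce=cv2.connectedComponentsWithStats(m)
for i in range(1,n):
    if s[i,4]>25:
        u=ce[i]+[142,185];w=px2w(c,u,.006)[0];print(u,s[i],w.round(4), 2*np.sqrt(s[i,4]/np.pi))
for u in ([338,183],[238,141],[274,142],[446,266],[203,230]):print(u,px2w(c,u,.0)[0].round(3))
E
```

```text
[239.5        208.41025641] [93 19 10 10 78] [0.5074 0.1787 0.006 ] 9.965574970333758
[243.51282051 242.58974359] [98 55  8  7 39] [0.4338 0.1663 0.006 ] 7.046725639945928
[205.18699187 246.69918699] [ 57  56  13  12 123] [0.4231 0.2469 0.006 ] 12.514330345744634
[167.15384615 250.2       ] [21 61  9  9 65] [0.4139 0.3263 0.006 ] 9.09728368293446
[338, 183] [ 0.571 -0.036  0.   ]
[238, 141] [0.661 0.191 0.   ]
[274, 142] [0.662 0.11  0.   ]
[446, 266] [ 0.393 -0.276  0.   ]
[203, 230] [0.459 0.255 0.   ]
```

View pics/t1.png

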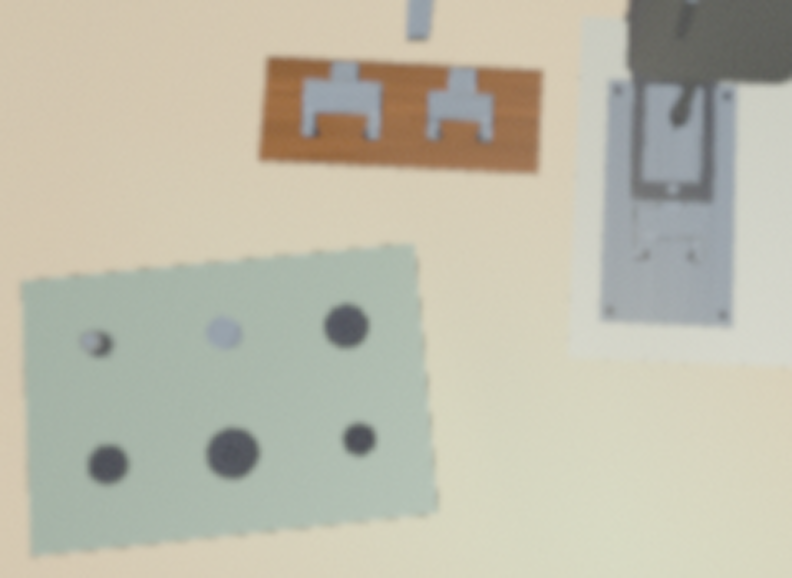

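```bash
cat >> h.py <<'E'
def delta(p,yaw,roll180=False):
    """tool down, jaw axis y at angle yaw (deg) from world +y"""
    o=get_obs();R0=Ro.from_euler("xyz",o["ee_rot"],degrees=True)
    a=np.radians(yaw);y=np.array([-np.sin(a),np.cos(a),0])*(-1 if roll180 else 1);x=np.array([0,0,-1.])
    R=Ro.from_matrix(np.c_[x,y,np.cross(x,y)])
    return R0.inv().apply(np.array(p)-o["ee_pos"]).round(4),(R0.inv()*R).as_rotvec(degrees=True).round(2),o["time_s"]
E
python3 - <<'E'
from h import *
o=get_obs();R=Ro.from_euler("xyz",o["ee_rot"],degrees=True);print(R.as_matrix().round(3))
c=calibration("wrist");print(R.inv().apply(c["origin"]-o["ee_pos"]),(R.inv().as_matrix()@c["rotation"]).round(3),c["fov_y"])
for r in (0,1):print(delta([.47,-.03,.23],0,r))
E
```

```text
[[-0.     0.375  0.927]
 [-0.     0.927 -0.375]
 [-1.    -0.001 -0.   ]]
[-0.14189061 -0.00023339 -0.06736148] [[-0.    -0.264  0.964]
 [ 1.    -0.     0.   ]
 [-0.     0.964  0.264]] 63.4280777653656
(array([ 0.0012, -0.4262,  0.4469]), array([-2.205e+01, -1.000e-02,  3.000e-02]), 0.3)
(array([ 0.0012, -0.4262,  0.4469]), array([1.5795e+02, 4.0000e-02, 1.0000e-02]), 0.3)
```

Call:
{"fn": "drive_tool", "kwargs": {
  "deltas": [-1, 0.03, -0.423, 0.456, -22.05, 0, 0, -1, 0.03, -0.423, 0.456, -22.05, 0, 0, -1, 0.03, -0.423, 0.456, -22.05, 0, 0, -1, 0.03, -0.423, 0.456, -22.05, 0, 0, -1, 0.03, -0.423, 0.456, -22.05, 0, 0, -1, 0.03, -0.423, 0.456, -22.05, 0, 0, -1, 0.03, -0.423, 0.456, -22.05, 0, 0, -1, 0.03, -0.423, 0.456, -22.05, 0, 0, -1, 0.03, -0.423, 0.456, -22.05, 0, 0, -1, 0.03, -0.423, 0.456, -22.05, 0, 0, -1, 0.03, -0.423, 0.456, -22.05, 0, 0, -1, 0.03, -0.423, 0.456, -22.05, 0, 0, -1, 0.03, -0.423, 0.456, -22.05, 0, 0, -1, 0.03, -0.423, 0.456, -22.05, 0, 0, -1, 0.03, -0.423, 0.456, -22.05, 0, 0, -1, 0.03, -0.423, 0.456, -22.05, 0, 0, -1, 0.03, -0.423, 0.456, -22.05, 0, 0, -1, 0.03, -0.423, 0.456, -22.05, 0, 0, -1, 0.03, -0.423, 0.456, -22.05, 0, 0, -1, 0.03, -0.423, 0.456, -22.05, 0, 0]
}}

```text
time_s: 1.97
ee_pos: [0.479, -0.029, 0.2014]
ee_rot: [-152.4, 90.0, -152.3]
ft_force: [-0.9, 0.6, 0.7]
finger_gap: 0.996
```

```bash
python3 - <<'E'
from h import *
c,im=snap("wrist","w0.png")
im=np.clip(255*(im/200.)**.6,0,255).astype(np.uint8)
u=w2px(c,[.57,-.03,0])[0];print(u)
import pickle;pickle.dump((c,im),open("w0.pkl","wb"))
cv2.imwrite("pics/w0b.png",im[:,:,::-1])
E
```

```text
[317.18778335 248.7102091 ]
```

View pics/w0b.png

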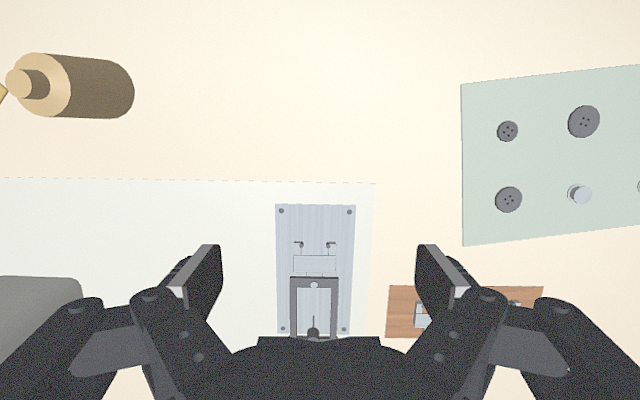

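```bash
python3 - <<'E'
from h import *
im=np.mean([read_camera("wrist").astype(float) for _ in range(6)],0)
im=im[225:310,275:355];im=np.clip((im-im.min())*255/(np.percentile(im,99)-im.min()),0,255).astype(np.uint8)
cv2.imwrite("pics/w1.png",cv2.resize(im,None,fx=7,fy=7,interpolation=cv2.INTER_CUBIC)[:,:,::-1])
E
```

```text
(no output)
```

View pics/w1.png

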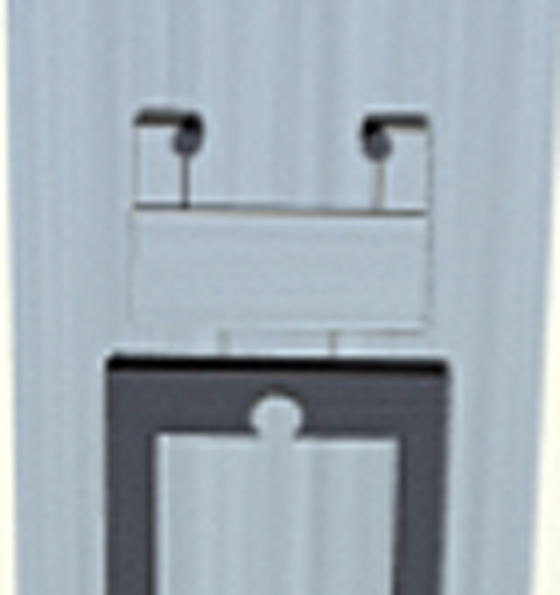

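```bash
python3 - <<'E'
from h import *
c=calibration("wrist")
P=[(185,180),(380,180),(136,115),(428,115),(133,207),(428,213),(130,322),(427,331),(203,130),(362,130),(160,108),(400,114),(110,355),(445,362)]
uv=[(275+a/7,225+b/7) for a,b in P]
w=px2w(c,uv,.011)
for p,q in zip(P,w):print(p,q.round(4))
d=lambda i,j:np.linalg.norm(w[i]-w[j])*1e3
print("inner",d(0,1),"outer",d(2,3),d(4,5),"roller gap",d(8,9),"jaw-cover",d(2,4),"cover len",d(4,6))
for name,a in (("yaw",w[5]-w[4]),("yaw3",w[7]-w[6])):print(name,np.degrees(np.arctan2(a[0],-a[1])))
# wrist view of buttons
for u in [(508,131),(584,121),(509,199)]:print(px2w(c,u,.009)[0].round(4))
E
```

```text
(185, 180) [ 0.5681 -0.0488  0.011 ]
(380, 180) [ 0.5681 -0.0176  0.011 ]
(136, 115) [ 0.5569 -0.0564  0.011 ]
(428, 115) [ 0.5568 -0.0101  0.011 ]
(133, 207) [ 0.5728 -0.0572  0.011 ]
(428, 213) [ 0.5738 -0.0098  0.011 ]
(130, 322) [ 0.5934 -0.0581  0.011 ]
(427, 331) [ 0.5949 -0.0097  0.011 ]
(203, 130) [ 0.5594 -0.0458  0.011 ]
(362, 130) [ 0.5594 -0.0205  0.011 ]
(160, 108) [ 0.5557 -0.0526  0.011 ]
(400, 114) [ 0.5566 -0.0145  0.011 ]
(110, 355) [ 0.5994 -0.0615  0.011 ]
(445, 362) [ 0.6006 -0.0066  0.011 ]
inner 31.16405797452652 outer 46.27142085695957 47.34827854861046 roller gap 25.24246772815153 jaw-cover 15.981600181737763 cover len 20.549065681904587
yaw 178.79454709726264
yaw3 178.14212090352038
[0.4354 0.1654 0.009 ]
[0.4242 0.2453 0.009 ]
[0.5083 0.1778 0.009 ]
```

Call:
{"fn": "drive_tool", "kwargs": {
  "deltas": [-0.06, 0.12, 0.207, 0.029, 1.5, 0, 0, -0.06, 0.12, 0.207, 0.029, 1.5, 0, 0, -0.06, 0.12, 0.207, 0.029, 1.5, 0, 0, -0.06, 0.12, 0.207, 0.029, 1.5, 0, 0, -0.06, 0.12, 0.207, 0.029, 1.5, 0, 0, -0.06, 0.12, 0.207, 0.029, 1.5, 0, 0, -0.06, 0.12, 0.207, 0.029, 1.5, 0, 0, -0.06, 0.12, 0.207, 0.029, 1.5, 0, 0, -0.06, 0.14, 0.207, 0.029, 1.5, 0, 0, -0.06, 0.16, 0.207, 0.029, 1.5, 0, 0, -0.06, 0.16, 0.207, 0.029, 1.5, 0, 0]
}}

```text
time_s: 3.23
ee_pos: [0.5064, 0.1757, 0.039]
ee_rot: [-156.9, 89.7, -158.4]
ft_force: [-1.7, -0.3, -0.4]
finger_gap: 0.526
```

```bash
python3 - <<'E'
from h import *
c,im=snap("wrist","w2.png")
print(w2px(c,[[.508,.178,.009],[.523,.178,.009],[.508,.193,.009]]))
im=np.clip(255*(im/200.)**.6,0,255).astype(np.uint8);cv2.imwrite("pics/w2.png",im[:,:,::-1])
print(delta([.508,.178,.005],-1.5))
E
```

```text
[[322.57664241 232.04539474]
 [323.16592911 256.14546974]
 [348.95076107 231.39660614]]
(array([0.0354, 0.0023, 0.001 ]), array([-0.02, -0.18,  0.09]), 3.2833)
```

View pics/w2.png

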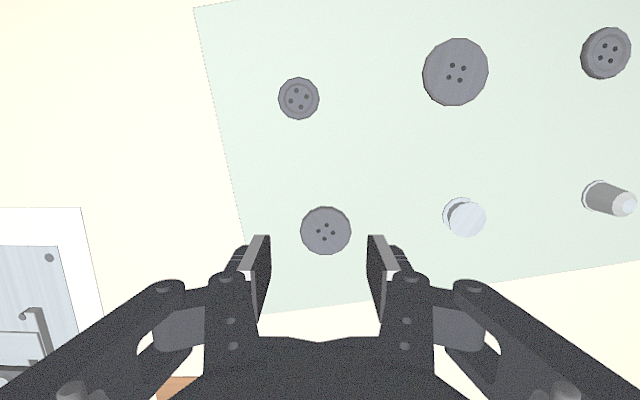

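Call:
{"fn": "drive_tool", "kwargs": {
  "deltas": [-0.06, 0.018, 0.004, 0.0005, 0, 0, 0, -0.06, 0.028, 0.004, 0.0005, 0, 0, 0, -0.06, 0.034, 0.004, 0.0005, 0, 0, 0, -0.06, 0.034, 0.004, 0.0005, 0, 0, 0, -0.06, 0.034, 0.004, 0.0005, 0, 0, 0, 0.5, 0.034, 0.004, 0.0005, 0, 0, 0, 1, 0.034, 0.004, 0.0005, 0, 0, 0, 1, 0.034, 0.004, 0.0005, 0, 0, 0, 1, 0.034, 0.004, 0.0005, 0, 0, 0, 1, 0.034, 0.004, 0.0005, 0, 0, 0, 1, 0.034, 0.004, 0.0005, 0, 0, 0]
}}

```text
time_s: 4.2
ee_pos: [0.5099, 0.1802, 0.009]
ee_rot: [-8.6, 89.9, -10.2]
ft_force: [-0.6, 0.6, 10.3]
finger_gap: 0.0
```

Call:
{"fn": "drive_tool", "kwargs": {
  "deltas": [0.06, -0.012, 0, -0.002, 0, 0, 0, 0.06, -0.012, 0, -0.002, 0, 0, 0, 0.06, -0.012, 0, -0.002, 0, 0, 0, 0.06, -0.012, 0, -0.002, 0, 0, 0, 0.06, -0.012, 0, -0.002, 0, 0, 0]
}}

```text
time_s: 4.62
ee_pos: [0.5075, 0.1802, 0.0206]
ee_rot: [-17.9, 89.9, -19.4]
ft_force: [0.4, 0.6, 0.1]
finger_gap: 0.466
```

```bash
python3 - <<'E'
from h import *
c,im=snap("wrist","w3.png")
im=np.clip(255*(im/200.)**.6,0,255).astype(np.uint8)
o=get_obs();p=o["ee_pos"];print(p,o["ft_force"])
# button centroid by dark gray threshold near the fingers
print(w2px(c,[[.507,.18,.009],[.522,.18,.009],[.507,.195,.009],[.507,.165,.009],p]))
cr=im[150:350,220:430];cv2.imwrite("pics/w3.png",cv2.resize(cr,None,fx=3,fy=3)[:,:,::-1])
E
```

```text
[0.50742947 0.18018124 0.0204548 ] [-0.25811961  0.07422931 -1.08870457]
[[317.80425803 241.55037831]
 [318.56952212 267.92330296]
 [347.08027782 240.82418498]
 [288.56824456 242.24657374]
 [318.16780623 252.03915385]]
```

View pics/w3.png

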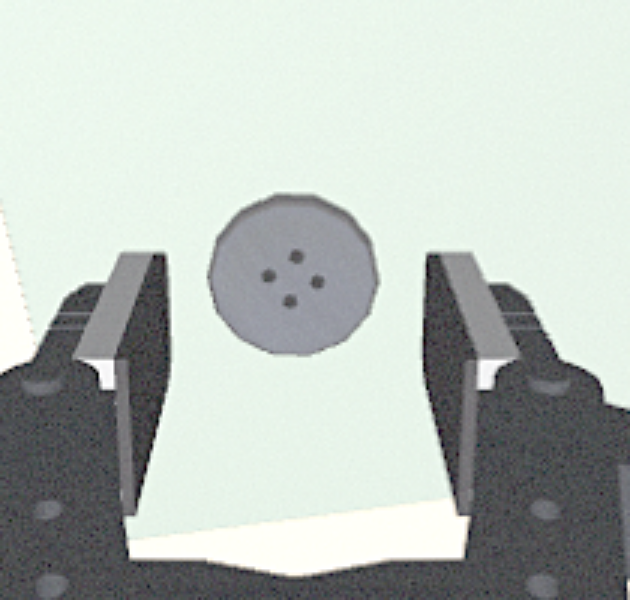

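Call:
{"fn": "drive_tool", "kwargs": {
  "deltas": [0.06, 0.014, 0, 0, 0, 0, 0, 0.06, 0.018, 0, 0, 0, 0, 0, 0.06, 0.021, 0, 0, 0, 0, 0, 0.06, 0.021, 0, 0, 0, 0, 0, 0.06, 0.021, 0, 0, 0, 0, 0, 0.06, 0.021, 0, 0, 0, 0, 0]
}}

```text
time_s: 5.17
ee_pos: [0.5067, 0.18, 0.0014]
ee_rot: [-65.9, 89.9, -67.4]
ft_force: [-7.5, -2.1, 22.0]
finger_gap: 0.47
```

Call:
{"fn": "drive_tool", "kwargs": {
  "deltas": [0.06, -0.002, 0, 0, 0, 0, 0, 0.06, -0.002, 0, 0, 0, 0, 0, 0.15, -0.002, 0, 0, 0, 0, 0, 0.25, -0.002, 0, 0, 0, 0, 0, 0.4, -0.002, 0, 0, 0, 0, 0, 0.7, -0.002, 0, 0, 0, 0, 0, 1, -0.002, 0, 0, 0, 0, 0, 1, -0.002, 0, 0, 0, 0, 0, 1, -0.002, 0, 0, 0, 0, 0]
}}

```text
time_s: 5.92
ee_pos: [0.5064, 0.18, 0.0033]
ee_rot: [-104.9, 89.9, -106.4]
ft_force: [-1.1, -1.1, 3.1]
finger_gap: 0.31
```

```bash
python3 - <<'E'
from h import *
c=calibration("top");im=cv2.imread("pics/top0.png").astype(float).mean(2)
for (u,v) in [(239.5,208.4),(243.5,242.6),(205.2,246.7),(167.2,250.2)]:
    yy,xx=np.mgrid[0:400,0:640];r=np.hypot(xx-u,yy-v)
    bg=np.median(im[(r>11)&(r<14)]);fg=np.median(im[r<2.5])
    m=r<10.5;A=((bg-im[m])/(bg-fg)).sum()
    s=px2w(c,[[u,v],[u+1,v],[u,v+1]],.009);J=abs(np.cross(s[1]-s[0],s[2]-s[0])[2])
    print((u,v),bg,fg,2*np.sqrt(A*J/np.pi)*1e3)
E
```

```text
(239.5, 208.4) 93.66666666666667 29.166666666666664 28.97532681800225
(243.5, 242.6) 97.0 26.5 21.39600262876423
(205.2, 246.7) 92.5 27.833333333333336 32.92002081681429
(167.2, 250.2) 89.33333333333333 26.0 25.498754765363497
```

Call:
{"fn": "drive_tool", "kwargs": {
  "deltas": [1, -0.02, 0, 0, 0, 0, 0, 1, -0.06, 0, 0, 0, 0, 0, 1, -0.06, -0.03, 0.003, 0, 0, 0, 1, -0.06, -0.06, 0.006, 0, 0, 0, 1, -0.06, -0.09, 0.01, 0, 0, 0, 1, -0.06, -0.12, 0.013, 0, 0, 0, 1, -0.06, -0.15, 0.016, 0, 0, 0, 1, -0.06, -0.18, 0.019, 0, 0, 0, 1, -0.05, -0.21, 0.019, 0, 0, 0, 1, -0.04, -0.212, 0.019, 0, 0, 0, 1, -0.04, -0.212, 0.019, 0, 0, 0, 1, -0.04, -0.212, 0.019, 0, 0, 0]
}}

```text
time_s: 6.92
ee_pos: [0.5188, -0.0321, 0.0425]
ee_rot: [-177.7, 89.8, -179.3]
ft_force: [-0.1, 0.1, -0.5]
finger_gap: 0.309
```

```bash
python3 - <<'E'
from h import *
c,im=snap("wrist","w4.png")
im=np.clip(255*(im/200.)**.6,0,255).astype(np.uint8)
o=get_obs();print(o["ee_pos"],o["finger_gap"])
print(w2px(c,[[.5705,-.0335,.011],[.5255,-.0323,0],o["ee_pos"]]),delta([.5250,-.0323,.0008],-1.5))
cr=im[130:330,190:450];cv2.imwrite("pics/w4.png",cv2.resize(cr,None,fx=3,fy=3)[:,:,::-1])
E
```

```text
[ 0.5193157  -0.03166439  0.04307153] 0.30957455481244794
[[318.33609851 306.93824532]
 [318.29597635 232.17449804]
 [319.29053442 253.68657141]] (array([ 0.0423, -0.0005,  0.0058]), array([ 0.01, -0.09,  0.02]), 6.9667)
```

View pics/w4.png

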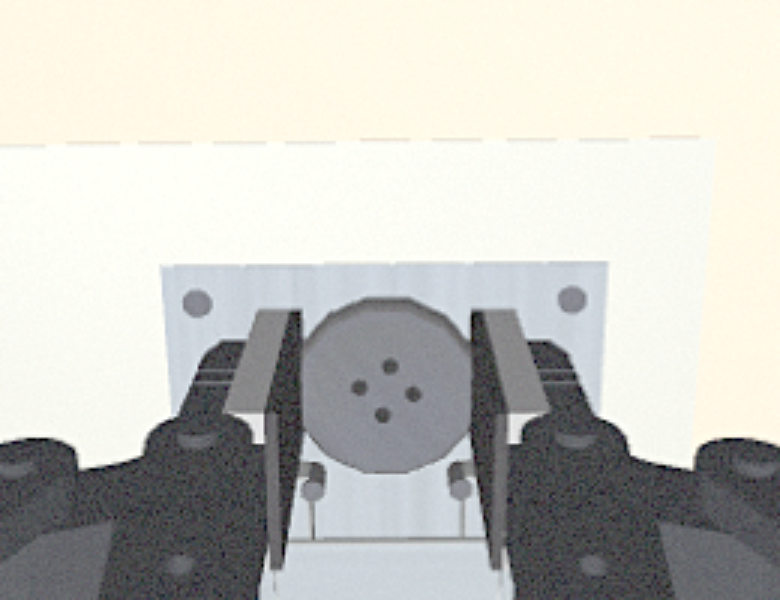

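Call:
{"fn": "drive_tool", "kwargs": {
  "deltas": [1, 0.025, -0.0005, 0.0058, 0, 0, 0, 1, 0.036, -0.0005, 0.0058, 0, 0, 0, 1, 0.042, -0.0005, 0.0058, 0, 0, 0, 1, 0.042, -0.0005, 0.0058, 0, 0, 0, 1, 0.042, -0.0005, 0.0058, 0, 0, 0]
}}

```text
time_s: 7.38
ee_pos: [0.5252, -0.0313, 0.0014]
ee_rot: [-168.8, 89.9, -170.2]
ft_force: [0.2, -0.2, 0.1]
finger_gap: 0.306
```

Call:
{"fn": "drive_tool", "kwargs": {
  "deltas": [1, 0.001, -0.001, 0, 0, 0, 0, 1, 0.001, -0.001, 0, 0, 0, 0, 0.2, 0.0, -0.001, 0, 0, 0, 0, -0.1, -0.001, -0.001, 0, 0, 0, 0, -0.1, -0.001, -0.001, 0, 0, 0, 0, -0.1, -0.001, -0.001, 0, 0, 0, 0, -0.1, -0.02, -0.001, 0, 0, 0, 0, -0.1, -0.03, -0.001, -0.01, 0, 0, 0, 0.5, -0.03, -0.001, -0.045, 0, 0, 0, 1, -0.03, -0.001, -0.045, 0, 0, 0, 1, -0.03, -0.001, -0.045, 0, 0, 0, 1, -0.03, -0.001, -0.045, 0, 0, 0, 1, -0.03, -0.001, -0.045, 0, 0, 0]
}}

```text
time_s: 8.47
ee_pos: [0.4815, -0.0315, 0.0318]
ee_rot: [-59.8, 90.0, -61.2]
ft_force: [0.5, 0.4, 0.4]
finger_gap: 0.001
```

```bash
python3 - <<'E'
from h import *
c,im=snap("wrist","w5.png")
im=np.clip(255*(im/200.)**.6,0,255).astype(np.uint8)
o=get_obs();print(o["ee_pos"],o["finger_gap"],o["ft_force"])
print(w2px(c,[[.5705,-.0335,.011],[.5255,-.0323,.006],[.5255,-.0173,.006],o["ee_pos"]]),delta([.48,-.0311,.0025],-1.5))
cr=im[200:400,190:450];cv2.imwrite("pics/w5.png",cv2.resize(cr,None,fx=3,fy=3)[:,:,::-1])
E
```

```text
[ 0.48153202 -0.0314451   0.03174732] 0.0017563460486114126 [-0.2561634   0.46618771 -0.34509406]
[[318.49437414 368.84074646]
 [318.68767284 301.17742286]
 [343.972628   300.62242215]
 [318.32070752 252.27350139]] (array([ 0.0292,  0.0003, -0.0015]), array([0.11, 0.  , 0.03]), 8.5167)
```

View pics/w5.png

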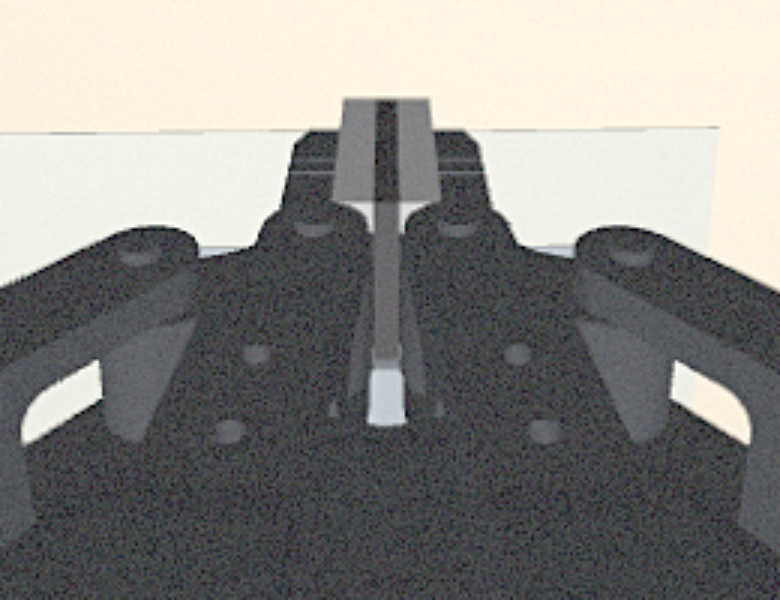

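Call:
{"fn": "drive_tool", "kwargs": {
  "deltas": [1, 0.015, 0.0003, -0.0015, 0, 0, 0, 1, 0.025, 0.0003, -0.0015, 0, 0, 0, 1, 0.029, 0.0003, -0.0015, 0, 0, 0, 1, 0.029, 0.0003, 0.005, 0, 0, 0, 1, 0.029, 0.0003, 0.01, 0, 0, 0, 1, 0.029, 0.0003, 0.014, 0, 0, 0, 1, 0.029, 0.0003, 0.018, 0, 0, 0, 1, 0.029, 0.0003, 0.022, 0, 0, 0, 1, 0.029, 0.0003, 0.026, 0, 0, 0, 1, 0.029, 0.0003, 0.03, 0, 0, 0, 1, 0.029, 0.0003, 0.034, 0, 0, 0, 1, 0.029, 0.0003, 0.038, 0, 0, 0, 1, 0.029, 0.0003, 0.041, 0, 0, 0, 1, 0.029, 0.0003, 0.041, 0, 0, 0]
}}

```text
time_s: 9.68
ee_pos: [0.5235, -0.0323, 0.0029]
ee_rot: [-32.7, 89.9, -34.1]
ft_force: [0.0, 0.3, -0.4]
finger_gap: -0.001
```

```bash
python3 - <<'E'
from h import *
o=get_obs();print(o["ee_pos"],o["ft_force"])
c,im=snap("scene","s1.png");u=w2px(c,[.56,-.033,.005])[0].astype(int);print(u)
im=np.clip(255*(im/170.)**.6,0,255).astype(np.uint8)
cr=im[u[1]-45:u[1]+45,u[0]-60:u[0]+60];cv2.imwrite("pics/s1.png",cv2.resize(cr,None,fx=6,fy=6,interpolation=cv2.INTER_CUBIC)[:,:,::-1])
E
```

```text
[ 0.5235086  -0.03227968  0.00285457] [ 0.04942368  0.28819189 -0.40242195]
[293 204]
```

View pics/s1.png

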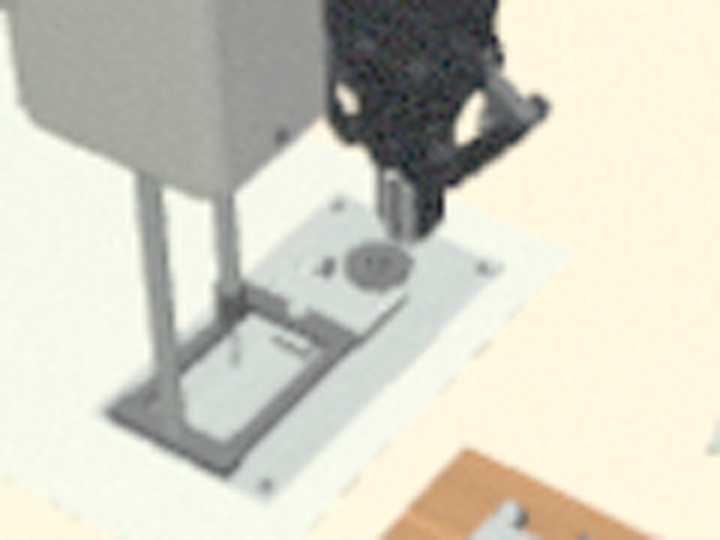

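Call:
{"fn": "drive_tool", "kwargs": {
  "deltas": [1, 0, 0, 0.002, 0, 0, 0, 1, 0, 0, 0.004, 0, 0, 0, 1, 0, 0, 0.006, 0, 0, 0, 1, 0, 0, 0.008, 0, 0, 0, 1, 0, 0, 0.008, 0, 0, 0]
}}

```text
time_s: 10.15
ee_pos: [0.5299, -0.0323, 0.0024]
ee_rot: [-164.2, 89.9, -165.6]
ft_force: [-2.6, -0.6, 2.0]
finger_gap: 0.0
```

Call:
{"fn": "drive_tool", "kwargs": {
  "deltas": [1, -0.0005, 0, 0.003, 0, 0, 0, 1, -0.0005, 0, 0.004, 0, 0, 0, 1, -0.0005, 0, 0.005, 0, 0, 0, 1, -0.0005, 0, 0.005, 0, 0, 0]
}}

```text
time_s: 10.48
ee_pos: [0.5314, -0.0321, 0.0023]
ee_rot: [-176.3, 89.5, -177.7]
ft_force: [-8.4, 0.3, 6.0]
finger_gap: 0.003
```

Call:
{"fn": "drive_tool", "kwargs": {
  "deltas": [1, -0.0005, 0, 0.005, 0, 0, 0, 1, -0.0005, 0, 0.006, 0, 0, 0, 1, -0.0005, 0, 0.007, 0, 0, 0, 1, -0.0005, 0, 0.007, 0, 0, 0]
}}

```text
time_s: 10.82
ee_pos: [0.5352, -0.0318, 0.0018]
ee_rot: [-179.7, 89.2, 178.8]
ft_force: [-7.3, -0.3, 2.0]
finger_gap: 0.002
```

Call:
{"fn": "drive_tool", "kwargs": {
  "deltas": [1, -0.0005, 0, 0.004, 0, 0, 0, 1, -0.0005, 0, 0.006, 0, 0, 0, 1, -0.0005, 0, 0.006, 0, 0, 0, 1, -0.0005, 0, 0.006, 0, 0, 0]
}}

```text
time_s: 11.15
ee_pos: [0.5407, -0.0318, 0.002]
ee_rot: [179.0, 89.1, 177.6]
ft_force: [-1.3, -0.3, -0.5]
finger_gap: -0.005
```

Force dropped: past the rollers. Press on gently to feel the stop.

Call:
{"fn": "drive_tool", "kwargs": {
  "deltas": [1, -0.0005, 0, 0.002, 0, 0, 0, 1, -0.0005, 0, 0.004, 0, 0, 0, 1, -0.0005, 0, 0.005, 0, 0, 0, 1, -0.0005, 0, 0.005, 0, 0, 0]
}}

```text
time_s: 11.48
ee_pos: [0.5459, -0.032, 0.0025]
ee_rot: [179.4, 89.1, 178.0]
ft_force: [-2.2, 0.4, -0.3]
finger_gap: -0.001
```

Call:
{"fn": "drive_tool", "kwargs": {
  "deltas": [1, 0, 0, 0.002, 0, 0, 0, 1, 0, 0, 0.003, 0, 0, 0, 1, 0, 0, 0.004, 0, 0, 0, 1, 0, 0, 0.004, 0, 0, 0]
}}

```text
time_s: 11.82
ee_pos: [0.5465, -0.0319, 0.0018]
ee_rot: [-179.9, 88.7, 178.7]
ft_force: [-8.4, -0.6, 5.7]
finger_gap: -0.003
```

Call:
{"fn": "drive_tool", "kwargs": {
  "deltas": [1, -0.001, 0, 0.005, 0, 0, 0, 1, -0.001, 0, 0.007, 0, 0, 0, 1, -0.001, 0, 0.007, 0, 0, 0]
}}

```text
time_s: 12.07
ee_pos: [0.5468, -0.0318, 0.0016]
ee_rot: [-179.0, 88.0, 179.6]
ft_force: [-16.3, -1.5, 11.2]
finger_gap: -0.001
```

Call:
{"fn": "drive_tool", "kwargs": {
  "deltas": [1, -0.001, 0, -0.005, 0, 0, 0, 1, -0.002, 0, -0.015, 0, 0, 0, 1, -0.02, 0, -0.05, 0, 0, 0, 1, -0.06, 0, -0.07, 0, 0, 0, 1, -0.12, 0, -0.08, 0, 0, 0, 1, -0.17, 0, -0.08, 0, 0, 0, 1, -0.17, 0, -0.08, 0, 0, 0, 1, -0.17, 0, -0.08, 0, 0, 0]
}}

```text
time_s: 12.73
ee_pos: [0.4773, -0.0307, 0.1816]
ee_rot: [-172.1, 88.7, -173.5]
ft_force: [0.8, -0.4, 0.3]
finger_gap: 0.003
```

```bash
python3 - <<'E'
from h import *
o=get_obs();print(o["ee_pos"],o["ft_force"])
c=calibration("wrist");im=np.mean([read_camera("wrist").astype(float) for _ in range(4)],0)
u=w2px(c,[.5705,-.0335,.006])[0].astype(int);print(u)
x0,y0=u-[50,45]
cr=im[y0:y0+90,x0:x0+100];cr=np.clip(255*(cr/200)**.6,0,255).astype(np.uint8);cv2.imwrite("pics/w6.png",cv2.resize(cr,None,fx=6,fy=6,interpolation=cv2.INTER_CUBIC)[:,:,::-1]);np.save("w6.npy",[x0,y0])
E
```

```text
[ 0.47733841 -0.03070064  0.18160352] [ 0.7827454  -0.40148844  0.2722531 ]
[318 264]
```

View pics/w6.png

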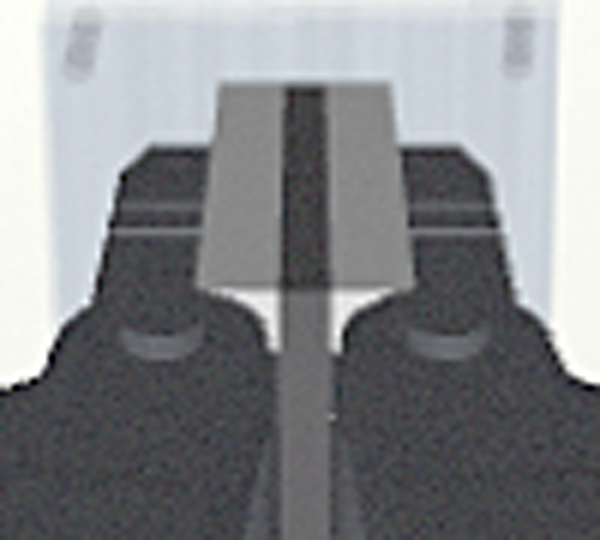

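Call:
{"fn": "drive_tool", "kwargs": {
  "deltas": [-1, -0.02, 0, 0, 0, 0, 0, -1, -0.02, 0, 0, 0, 0, 0, -1, -0.02, 0, 0, 0, 0, 0, -1, -0.02, 0, 0, 0, 0, 0, -1, -0.02, 0, 0, 0, 0, 0, -1, -0.02, 0, 0, 0, 0, 0, -1, -0.02, 0, 0, 0, 0, 0, -1, -0.02, 0, 0, 0, 0, 0]
}}

```text
time_s: 13.6
ee_pos: [0.4732, -0.0297, 0.1932]
ee_rot: [-179.6, 87.9, 178.9]
ft_force: [0.6, -0.4, -0.3]
finger_gap: 1.003
```

```bash
python3 - <<'E'
from h import *
o=get_obs();print(o["ee_pos"],o["finger_gap"])
c=calibration("wrist");im=np.mean([read_camera("wrist").astype(float) for _ in range(4)],0)
u=w2px(c,[.5705,-.0335,.006])[0].astype(int)
x0,y0=u-[50,45];print(x0,y0)
cr=im[y0:y0+90,x0:x0+100];cr=np.clip(255*(cr/200)**.6,0,255).astype(np.uint8);cr=cv2.resize(cr,None,fx=6,fy=6,interpolation=cv2.INTER_CUBIC)
w=lambda P:[(w2px(c,p)[0]-[x0,y0])*6 for p in P]
print(np.round(w([[.5555,-.0331,.006],[.5705,-.0335,.006],[.5735,-.0335,.011]])))
cv2.imwrite("pics/w7.png",cr[:,:,::-1])
E
```

```text
[ 0.47318586 -0.02967927  0.19321476] 1.0031756010894728
267 221
[[300. 196.]
 [300. 271.]
 [301. 298.]]
```

View pics/w7.png

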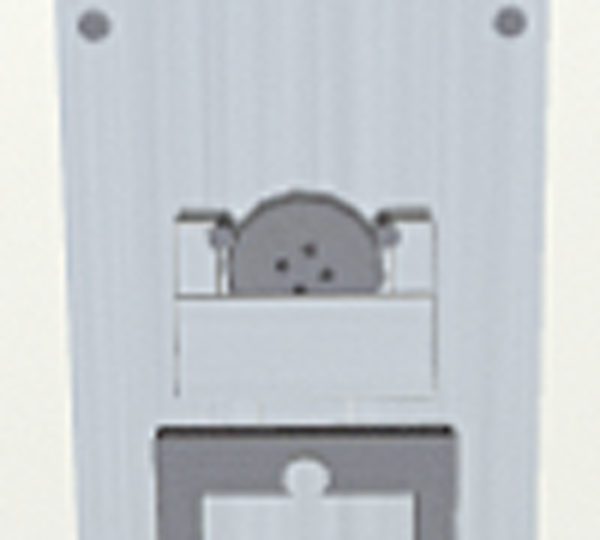

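```bash
python3 -c "
from cell import *
print(job_done())"
```

```text
the job is handed in; nothing more can be done
None
```

The 30 mm button is in the fitted clamp, flat and against the back stop, and the job is handed in at about 14 s on the clock.

- **Choosing the button:** The fitted clamp measured about 31.2 mm wide inside, so it is the 30 mm clamp (31.6 mm). The button I took is the second largest of the four; in the image it measured about 29 mm, with all four reading slightly small.
- **Loading:** I set the button on the bed in front of the clamp and pushed it in with the fingers shut. The force rose to about 8 N at the rollers and then fell away. It rose again at a firm stop, where I pressed to about 16 N and the tool moved only 0.3 mm.
- **Last look:** After backing off and opening the gripper, the button's rear edge was within about 1 mm of where it should be when home. It was centred between the jaws and under the cover plate.

**Failed or disagreeing:**
- The first grasp was too high. The fingers shut on top of the button, pressing it with about 10 N, so I opened, went lower and gripped it on the second try.
- The gripper reading of 0.31 would mean about 26 mm if taken as proportional. I put that down to the finger linkage, since the camera sizes clearly showed the 30 mm button.
- I did not photograph the cone of thread again at the end. The arm never went near it.

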